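# Lock the forming sleeve on the stake with its spring clip

### The arm

A 6-joint arm with a two-finger parallel gripper is mounted at the origin on the work surface. World frame = base frame: x ahead of the robot, y to its left, z up, the work surface at z = 0. Lengths are in m, angles in rad, forces in N, time in s.
With the tool pointing down it reaches from about 0.375 to 0.9 m from the base axis. Payload 3.1 kg.
Tool frame: the origin (TCP) lies midway between the tips of the shut fingers; the grasp point (between the pads) lies 19 mm behind it; z points along the fingers, y is the direction in which the jaws open and shut (so a half turn about z gives the same grasp; the last joint's range is limited). The gripper opens to 85 mm and grips with 20 to 120 N. Pads are 22 mm wide; open, the fingers measure 114 mm over their backs; the gripper's body (76 mm by 85 mm) begins 54 mm behind the grasp point. The pads swing forward as they close: fully open they stand 13 mm farther back than shut.
Start: joints at [-1.298, 0.527, 1.433, -0, 1.181, -0.178], TCP at [0.273, -0.562, 0.231] pointing down, gripper open.
Joint ranges: [-3.08, 3.08], [-0.75, 2.2], [0.22, 2.44], [-1.43, 4.57], [0, 2.65], [-2.85, 2.85]. Speed limits (rad/s): [2.79, 2.79, 3.14, 3.14, 3.14, 3.14].

### API

Orientations are given as a rotation vector (axis times angle).
In Python, from rig import * gives the robot as it stands.
- The arm moves only by the tool jog_arm, never from a script. Its argument "moves" is a list of rows, each a list of 5 numbers: the shift along the tool's x, y, z in m, then the turn about the tool's z in degrees, then the opening, from -1 (shut) to 1 (fully open). A call has 1 to 8 rows; each row shifts and turns the commanded pose from where the row before left it, along the tool's axes as they then stand; what a row does not reach is not made up. A row lasts 1/8 s, in which the tool goes at most 62.5 mm and 10.7 degrees, less where a joint would pass 70% of its speed; a pose out of reach is approached as far as the arm can. A call with a gripper value outside its range is refused whole. The fingers move at their own pace and stop on an object; the grip force is fixed at half the most. Time passes only in rows, so rows that do not move let the fingers close. It gives the time, the measured TCP pose, the force and the opening at its end, in the units of the state.
- read_state(): the state, without advancing time (a new reading comes with each control period).
- get_image(name): name is "scene" or "top" or "wrist"; returns (picture, depth): 400x640x3 uint8, blue, green, red; 400x640 float32, m along the optical axis (not along the pixel's ray), 0 where there is no reading.
- camera_info(name): a dict with "fx", "fy", "cx", "cy" (pixels), "k1" (the pictures are not rectified: a ray, as slopes to the right and down, at radius r is drawn at 1 + k1 r^2 times it, then the intrinsics apply), "camera_from_world" (4x4, takes a point from world to camera coordinates). Camera axes: x right, y up, looking along -z (the intrinsics and any distortion apply to the point x, -y, -z); pixel columns grow to the right and rows downward; lengths in m; the calibration is good to about 2 mm. A picture is of the moment at which its call begins: read the wrist's pose just before it. camera_info takes no time and is no camera call; for the wrist camera it gives the pose at the moment of the call.
- close_job(): hands the job in, once; it reports no verdict.
Trained networks look in the newest picture that a camera, given by its name, has taken for a name from the list of things; names that differ only in an ending like _2 or _b are one class to them, and where a whole thing is asked for, a point or a joint stands for the part that bears it (a point fixed in the world has none). Each returns a list of dicts, best first, with "p" (0 to 1); they miss things now and then, are a little off and sometimes report something else, mostly with a low value. They report only what shows in the picture. A call takes as long as a camera call. They do not tell look-alikes from the thing itself.
- look_for(camera, target): "rect" ([centre column, centre row, width, height] in pixels, round what is visible of it).
- outline_of(camera, target): "region" (400x640 bool, what is visible of it) and "rect" ([centre column, centre row, width, height] in pixels, round what is visible of it).
- mark_of(camera, target): "at" ([row, column] in pixels: a listed point, or the origin of a listed thing).
The state is a dict: "t": time; "joints": joint angles; "joint_vel": joint speeds; "joint_efforts": joint torques, N m; "ee_pos": TCP position; "tool_rot": TCP orientation; "contact_force": force on the tool from outside, world axes, zero at the start; "torque": the same for the moment, N m; "width": finger opening in m.
Only numpy, scipy, OpenCV 4.12 (cv2) and the standard library are available. Lean on these libraries where they do the work, as an engineer would, in place of code of your own. Each camera call takes 0.05 s, during which the arm holds its last target.

### The job

Slide the steel forming sleeve on the stake's horn fully home against its shoulder, then take the smaller spring clip from the wooden rack and press it down onto the horn's groove until it snaps fully home, upright, and let go. Feel for the groove and press the clip gently, without forcing it, and leave the larger clip and everything else on the bench where it is.

Things in the scene. Friction and masses are not known exactly. Their poses are not given: they have to be found in the camera images.
- stake: Dark steel bench stake, fixed: base 130 mm square, 22 mm high; column; 70 x 62 x 66 mm socket block. Origin: centre of the base's underside. A round horn lies level along its x axis, axis 110 mm above the bench, working end to +x.
- socket (a point): On the horn's axis above the stake's origin; x along the horn, outward. Distances along x from here, with the horn as drawn: shoulder's outer face 55 mm; 28 mm diameter shaft to the end at 165 mm; one groove from 127 to 137.5 mm with a 16 mm core, flat on top. In each run the whole horn sits -18 to +18 mm in or out (fixed then, not measured): find it by touch.
- sleeve (a joint): Steel sleeve on the horn; value = distance (m) from home, 0 = hard stop on the shoulder, growing along the stake's +x. Starts at 18 to 34 mm, hiding the groove. Inner end: flange 68 mm diameter, 10 mm thick; then a nose 42 mm diameter, 60 mm long. Slides with about 4 N. When home, the groove's centre lies 67.3 mm beyond the flange's outer face, 7.3 mm beyond the nose's end.
- clip: Smaller spring clip, steel, about 75 g: upside-down U, 7 mm thick (x), 34 mm wide (y). Origin: centre of its pocket, on the horn's axis when home; z up, x along the shaft (either way). Legs reach 11 mm below the origin; sprung lips with an 11 mm gap, 6.6 mm below it. Starts standing in the rack's slot, origin 17 mm above the bench, x across the slot.
- clip_tab (a point): Middle of the small clip's grip tab, 36 mm above the clip's origin, axes as the clip's. Tab 10 mm thick (x), 26 mm wide (y), 36 mm tall. Pressed over the groove, the lips meet the core with the clip's origin about 13 mm above the horn's axis, spread under 6 to 14 N and snap under it. On the shaft beside the groove they stop 17 to 22 mm above. Press with 20 N at most; 35 N of contact is forcing.
- big_clip: A larger clip of like shape, 56 mm wide, top 66 mm above its origin, the wrong size; it stands in the other half of the same slot and stays there. Origin 11 mm above its feet.
- rack: Fixed wooden rack 56 mm (x) x 200 mm (y) x 24 mm high; slot 9 mm wide along y, its floor 6 mm above the bench. The clips stand about 50 mm either side of its middle; which side varies. Origin: centre of its underside.
- hammer: Hammer lying on the bench, a bystander
- cup: Copper cup, 72 mm across and 65 mm high, a bystander; origin under its middle
- band: Short steel ring, 64 mm across and 22 mm high, a bystander; origin under its middle
- bowl: Copper bowl, 110 mm across and 45 mm high, a bystander; origin under its middle
- punch: Dark steel punch, 32 mm across and 60 mm high, standing, a bystander; origin under its middle
- oil: Steel can, 56 mm across and 130 mm high, a bystander; origin under its middle
- weight: Dark steel disc, 60 mm across and 40 mm high, a bystander; origin under its middle
There are look-alikes about, which are no part of the job. Leave any turquoise look-alike of the clip alone.

How it is judged:
By the outcome, as a careful person would: the job done as asked, in the order asked, and still so for the second after the job is handed in, with the robot touching nothing.
It also fails if it takes over 58 s, if anything falls off the work surface, if the arm or the gripper's body presses on something with over 40 N, if the wrist force passes 120 N, or if a joint passes its speed limit or range.

## Working session

There is one attempt and no reset: what is moved stays moved. The work goes in short steps, Python scripts to look and compute and a tool call to move; the robot and the scene stay as the last step left them, time stands still between calls to the robot, and variables do not carry over. Pictures are saved under pics/ and viewed, and the job is handed in when it is done.

Besides the shell and the picture viewer there is one more tool, called after "Emit:" as a command line: name --pt "numbers of a row" for each row, then --argument value for the rest. jog_arm: Moves the arm, as the interface text tells. Its arguments: {"type":"object","properties":{"moves":{"type":"array","items":{"type":"array","items":{"type":"number"}}}},"required":["moves"]}

```bash
ls; mkdir -p pics; python3 - <<'E'
from rig import *
import cv2
s=read_state(); print(s)
for n in ("scene","top","wrist"):
    im,d=get_image(n); cv2.imwrite(f"pics/a_{n}.png",im)
    import numpy as np
    np.save(f"pics/a_{n}.npy",d); 
    c=camera_info(n); print(n,c)
E
```

```text
pics
{'t': 0.0, 'joints': array([-1.29750133e+00,  5.28499120e-01,  1.43393936e+00, -5.57482235e-06,
        1.18138036e+00, -1.78492070e-01]), 'joint_vel': array([-0.00047466,  0.00053368,  0.00075813,  0.00067493, -0.00089782,
        0.00016623]), 'joint_efforts': array([ 1.60380091e-04, -4.42354381e+01, -1.78022808e+01, -3.03513052e-04,
        8.20291985e-03, -2.27614258e-06]), 'ee_pos': array([ 0.27268749, -0.56156191,  0.23030159]), 'tool_rot': array([-3.05961079e+00, -7.03150641e-01,  1.73660751e-04]), 'contact_force': array([ 0.69514541, -0.01678341,  0.86941922]), 'torque': array([ 0.02244656,  0.02962737, -0.00734137]), 'width': 0.08517429759907065}
scene {'fx': 376.82700909316617, 'fy': 376.82700909316617, 'cx': 322.3871172427572, 'cy': 201.35189450993258, 'k1': -0.07434795855208498, 'camera_from_world': array([[ 0.38922503,  0.92113511,  0.00374066, -0.13455466],
       [-0.49275222,  0.20477767,  0.84573126,  0.20743061],
       [ 0.77826675, -0.33102299,  0.53359596, -1.40409754],
       [ 0.        ,  0.        ,  0.        ,  1.        ]])}
top {'fx': 411.1736734710064, 'fy': 411.1736734710064, 'cx': 323.74901863919905, 'cy': 207.86213440810087, 'k1': -0.0480766646085328, 'camera_from_world': array([[ 0.12317788, -0.99238199, -0.0022773 , -0.14213782],
       [ 0.97118309,  0.12007415,  0.20587765, -0.5568868 ],
       [-0.20403583, -0.02757125,  0.97857509, -1.11209934],
       [ 0.        ,  0.        ,  0.        ,  1.        ]])}
wrist {'fx': 344.01955734771377, 'fy': 344.01955734771377, 'cx': 323.1600036975612, 'cy': 197.3577314079205, 'k1': -0.0349089962711288, 'camera_from_world': array([[ 0.43649867, -0.89970051, -0.00281145, -0.62341544],
       [ 0.86624347,  0.42110684, -0.26887037,  0.03524972],
       [ 0.24308672,  0.11492616,  0.96317227, -0.37931723],
       [ 0.        ,  0.        ,  0.        ,  1.        ]])}
```

View pics/a_scene.png

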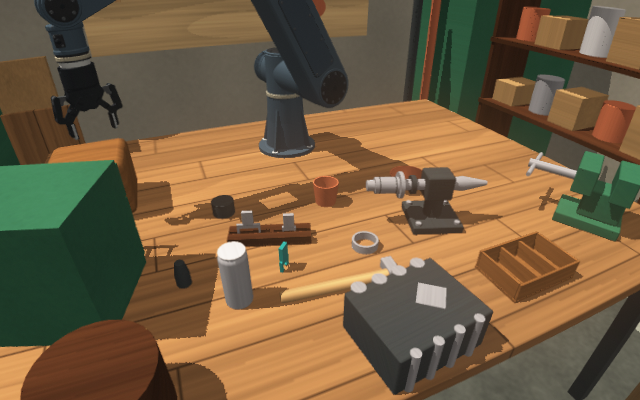

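View pics/a_top.png

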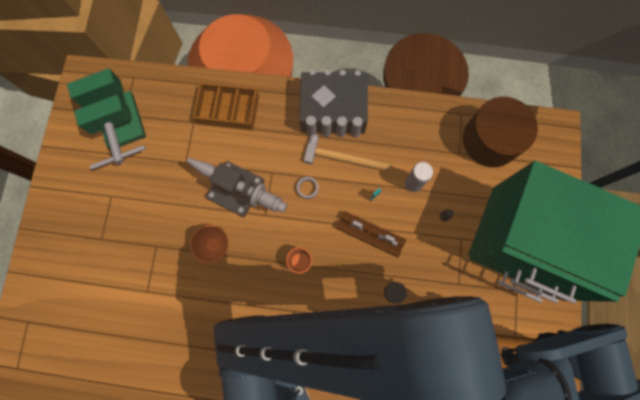

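View pics/a_wrist.png

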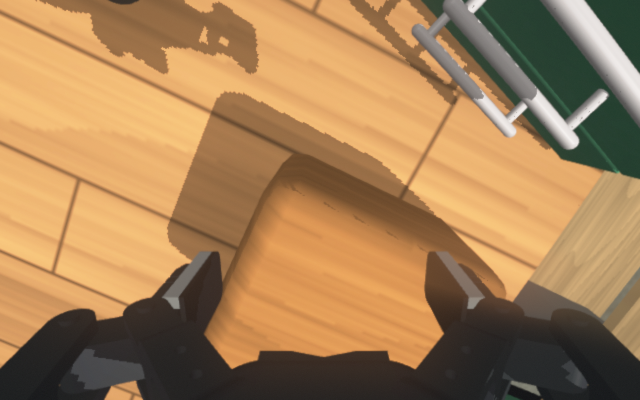

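```bash
cat > h.py <<'E'
import numpy as np, cv2
def K(c): return np.array([[c['fx'],0,c['cx']],[0,c['fy'],c['cy']],[0,0,1.]]),np.array([c['k1'],0,0,0,0.])
def cloud(c,d,pix=None):
    "pix Nx2 (col,row); returns world Nx3"
    k,dist=K(c)
    if pix is None:
        v,u=np.mgrid[0:400,0:640]; pix=np.c_[u.ravel(),v.ravel()]
    pix=np.asarray(pix,float)
    n=cv2.undistortPoints(pix.reshape(-1,1,2),k,dist).reshape(-1,2)
    z=d[np.clip(pix[:,1].round().astype(int),0,399),np.clip(pix[:,0].round().astype(int),0,639)] if d is not None else np.ones(len(pix))
    p=np.c_[n[:,0]*z,-n[:,1]*z,-z]
    T=np.linalg.inv(c['camera_from_world'])
    w=p@T[:3,:3].T+T[:3,3]; w[z<=0]=np.nan
    return w
def ray(c,pix,zw):
    "intersect pixel ray with plane z=zw"
    w=cloud(c,None,pix); o=np.linalg.inv(c['camera_from_world'])[:3,3]
    d=w-o; return o+d*((zw-o[2])/d[:,2])[:,None]
def proj(c,P):
    P=np.atleast_2d(P); T=c['camera_from_world']; q=P@T[:3,:3].T+T[:3,3]
    k,dist=K(c); q=q*[1,-1,-1]
    return cv2.projectPoints(q.reshape(-1,1,3),np.zeros(3),np.zeros(3),k,dist)[0].reshape(-1,2)
E
python3 - <<'E'
from rig import *
from h import *
for n in ("top","scene"):
    c=camera_info(n)
    for t in ("stake","socket","sleeve","clip","clip_tab","big_clip","rack","cup","band","punch","oil","weight","hammer","bowl"):
        m=mark_of(n,t)[:2]; l=look_for(n,t)[:2]
        print(n,t,[(np.round(x['at'],1).tolist(),round(x['p'],2)) for x in m],[(np.round(x['rect'],0).tolist(),round(x['p'],2)) for x in l])
print(read_state()['t'])
for n in ("top","scene"):
    c=camera_info(n); d=np.load(f'pics/a_{n}.npy'); w=cloud(c,d); np.save(f'pics/w_{n}.npy',w)
    # orthographic height map
    ok=np.isfinite(w[:,0])&(w[:,2]>-.02)&(w[:,2]<.25)
    w=w[ok]; H=np.zeros((500,800),np.float32)
    i=((0.85-w[:,0])*1000).astype(int); j=((0.35-w[:,1])*1000).astype(int)
    g=(i>=0)&(i<500)&(j>=0)&(j<800)
    np.maximum.at(H,(i[g],j[g]),w[g,2]); H=cv2.dilate(H,np.ones((3,3)))
    cv2.imwrite(f'pics/hm_{n}.png',cv2.applyColorMap(np.clip(H/.16*255,0,255).astype(np.uint8),cv2.COLORMAP_TURBO))
E
```

```text
top stake [([190.2, 237.1], 0.85)] [([236.0, 189.0, 100.0, 57.0], 0.72), ([266.0, 196.0, 34.0, 31.0], 0.45)]
top socket [([181.7, 230.2], 0.75), ([182.0, 411.2], 0.39)] [([238.0, 187.0, 99.0, 54.0], 0.84)]Traceback (most recent call last):
  File "<stdin>", line 6, in <module>
ValueError: it knows: band, big_clip, bowl, clip, clip_tab, cup, hammer, oil, punch, rack, socket, stake, weight
```

```bash

python3 - <<'E'
from rig import *
from h import *
for n in ("top","scene"):
    c=camera_info(n)
    for t in ("socket","clip","clip_tab","big_clip","rack"):
        m=mark_of(n,t)[:3]
        print(n,t,[(np.round(x['at'],1).tolist(),round(x['p'],2)) for x in m])
print(read_state()['t'])
for n in ("top","scene"):
    c=camera_info(n); d=np.load(f'pics/a_{n}.npy'); w=cloud(c,d); np.save(f'pics/w_{n}.npy',w)
    ok=np.isfinite(w[:,0])&(w[:,2]>-.02)&(w[:,2]<.25)
    w=w[ok]; H=np.zeros((500,800),np.float32)
    i=((0.85-w[:,0])*1000).astype(int); j=((0.35-w[:,1])*1000).astype(int)
    g=(i>=0)&(i<500)&(j>=0)&(j<800)
    np.maximum.at(H,(i[g],j[g]),w[g,2]); H=cv2.dilate(H,np.ones((3,3)))
    cv2.imwrite(f'pics/hm_{n}.png',cv2.applyColorMap(np.clip(H/.16*255,0,255).astype(np.uint8),cv2.COLORMAP_TURBO))
im=cv2.imread('pics/a_scene.png')[130:300,190:510]; cv2.imwrite('pics/a_scz.png',cv2.resize(im,None,fx=2.5,fy=2.5,interpolation=cv2.INTER_CUBIC))
im=cv2.imread('pics/a_top.png')[130:300,170:490]; cv2.imwrite('pics/a_tz.png',cv2.resize(im,None,fx=2.5,fy=2.5,interpolation=cv2.INTER_CUBIC))
E
```

```text
top socket [([181.7, 230.2], 0.75), ([182.0, 411.2], 0.39)]
top clip [([200.2, 373.7], 0.64)]
top clip_tab [([193.1, 380.0], 0.63), ([225.4, 357.5], 0.47)]
top big_clip [([240.7, 388.9], 0.62), ([183.1, 412.8], 0.28)]
top rack [([232.9, 369.9], 0.58)]
scene socket [([183.0, 435.2], 0.57)]
scene clip [([265.4, 284.7], 0.69), ([231.6, 285.8], 0.61)]
scene clip_tab [([287.9, 339.9], 0.7), ([219.8, 285.9], 0.62), ([251.2, 288.0], 0.52)]
scene big_clip [([235.6, 248.1], 0.66)]
scene rack [([238.2, 265.8], 0.94), ([189.5, 405.2], 0.58)]
0.85
```

View pics/hm_top.png

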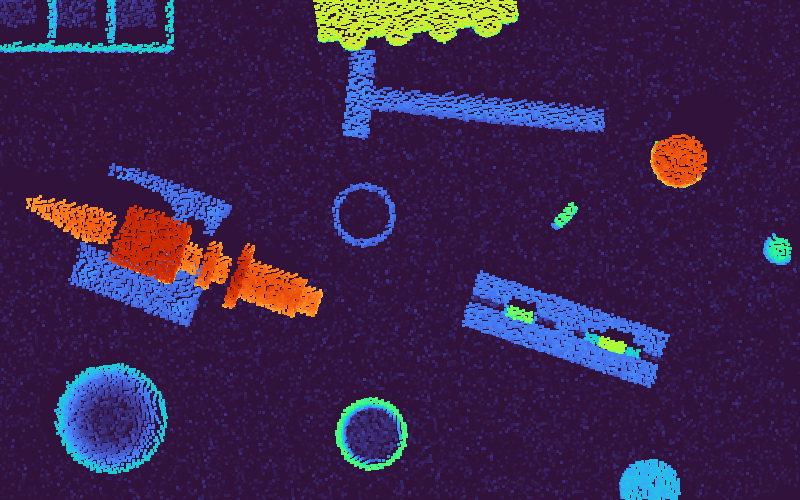

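View pics/a_scz.png

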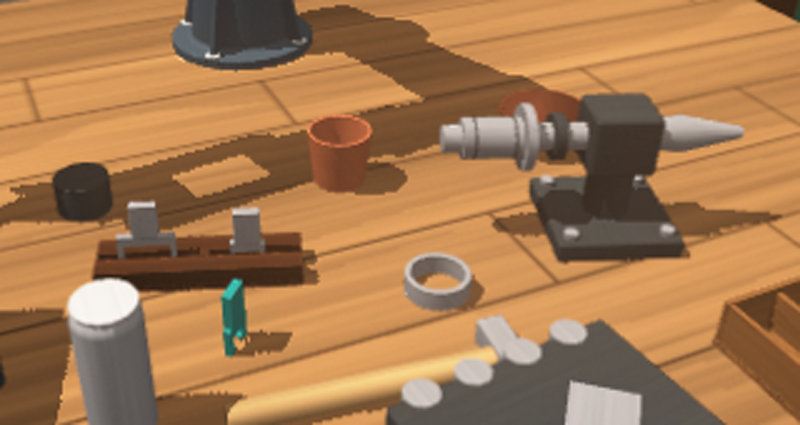

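View pics/a_tz.png

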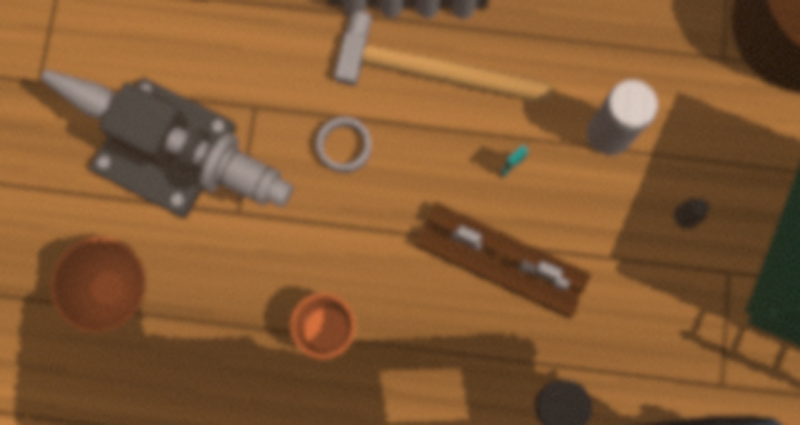

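```bash

python3 - <<'E'
from rig import *
from h import *
from scipy.spatial.transform import Rotation as R
s=read_state(); M=R.from_rotvec(s['tool_rot']).as_matrix(); print(M.round(3), s['t'])
for n in ("top","scene"):
    w=np.load(f'pics/w_{n}.npy')
    w=w[np.isfinite(w[:,0])]
    # bench check
    b=w[(w[:,0]>.35)&(w[:,0]<.75)&(abs(w[:,2])<.012)&(abs(w[:,1])<.3)]; print(n,'bench z',np.median(b[:,2]))
    # horn: nose region 
    g=(w[:,2]>.085)&(w[:,2]<.16)&(w[:,0]>.5)&(w[:,0]<.68)&(w[:,1]>.0)&(w[:,1]<.34)
    p=w[g]
    # axis estimate iterative: bins along direction, using mid of y extents on cylinders
    o=np.array([.607,.198]); a=np.array([-.102,-.29]); a/=np.linalg.norm(a)
    from scipy.optimize import least_squares
    u0=(p[:,:2]-o)@a
    def res(q,pp,rad):
        th=q[1]; aa=np.array([np.cos(th),np.sin(th)]); nn=np.array([-aa[1],aa[0]])
        v=(pp[:,:2]-o)@nn-q[0]; return np.hypot(v,pp[:,2]-q[2])-rad
    th0=np.arctan2(a[1],a[0])
    for lo,hi,rad in((.1,.145,.021),):
        pp=p[(u0>lo)&(u0<hi)]
        r=least_squares(res,[0,th0,.11],args=(pp,rad),loss='soft_l1',f_scale=.001); print(n,len(pp),r.x,np.degrees(r.x[1]),np.median(abs(r.fun)))
    th=r.x[1]; aa=np.array([np.cos(th),np.sin(th)]); nn=np.array([-aa[1],aa[0]])
    u=(p[:,:2]-o)@aa; v=(p[:,:2]-o)@nn-r.x[0]
    rr=np.hypot(v,p[:,2]-.11)
    for k in range(-40,190,3):
        m=(u*1000>=k)&(u*1000<k+3)
        if m.sum(): print(k,m.sum(),'r95 %.1f zmax %.1f v %.1f %.1f'%(np.percentile(rr[m],90)*1000,np.percentile(p[m,2],98)*1000,v[m].min()*1000,v[m].max()*1000))
E
```

```text
[[ 0.9    0.437  0.   ]
 [ 0.437 -0.9   -0.   ]
 [-0.     0.    -1.   ]] 0.85
top bench z -0.0002644697364893034
top 248 [-1.43884649e-03 -1.91179095e+00  1.09387636e-01] -109.53755259453875 0.0009129891050939261
-37 6 r95 37.0 zmax 140.4 v -28.3 -2.5
-34 18 r95 39.3 zmax 143.7 v -26.9 27.0
-31 26 r95 40.8 zmax 144.5 v -29.8 29.7
-28 20 r95 41.1 zmax 144.9 v -29.2 27.0
-25 33 r95 40.2 zmax 146.8 v -29.9 30.1
-22 22 r95 41.8 zmax 145.2 v -28.9 26.8
-19 28 r95 40.0 zmax 145.8 v -29.6 30.1
-16 25 r95 41.2 zmax 145.9 v -28.8 24.6
-13 28 r95 42.2 zmax 144.3 v -29.6 31.9
-10 26 r95 41.4 zmax 144.6 v -28.8 29.0
-7 26 r95 42.9 zmax 144.2 v -29.6 32.1
-4 23 r95 42.3 zmax 146.0 v -29.7 29.1
-1 32 r95 41.7 zmax 144.5 v -29.7 32.7
2 23 r95 41.0 zmax 145.2 v -29.9 28.9
5 27 r95 41.1 zmax 145.6 v -29.4 30.2
8 28 r95 41.8 zmax 145.9 v -29.8 25.0
11 24 r95 41.7 zmax 146.0 v -27.0 31.2
14 26 r95 41.5 zmax 145.7 v -30.1 29.2
17 30 r95 40.2 zmax 146.0 v -31.1 30.8
20 25 r95 41.0 zmax 145.7 v -29.9 29.1
23 29 r95 40.3 zmax 145.7 v -30.9 30.6
26 31 r95 38.8 zmax 144.9 v -30.0 29.4
29 97 r95 35.9 zmax 143
[... 4116 characters left out ...]

125 24 r95 22.8 zmax 131.9 v -2.4 22.9
128 20 r95 22.4 zmax 131.8 v -2.5 20.6
131 20 r95 23.6 zmax 132.1 v -3.8 23.0
134 20 r95 22.9 zmax 131.9 v -3.8 24.7
137 20 r95 23.2 zmax 132.3 v -1.3 22.7
140 22 r95 23.0 zmax 131.8 v -5.1 23.1
143 20 r95 23.9 zmax 131.6 v 1.9 23.2
146 20 r95 23.9 zmax 133.5 v -6.3 24.2
149 20 r95 22.6 zmax 132.0 v -6.2 21.3
152 23 r95 22.9 zmax 132.4 v -4.8 24.5
155 30 r95 21.6 zmax 131.0 v -16.5 23.3
158 15 r95 16.0 zmax 125.2 v 0.9 15.3
161 13 r95 16.0 zmax 125.0 v -0.5 16.2
164 15 r95 16.5 zmax 124.2 v -2.5 15.7
167 11 r95 16.3 zmax 124.1 v -1.5 15.6
170 12 r95 16.0 zmax 124.2 v -2.6 16.1
173 22 r95 16.2 zmax 125.0 v -4.0 16.2
176 7 r95 14.2 zmax 119.3 v -5.3 15.6
```

```bash
cat >> h.py <<'E'
def plan(target,yaw_deg,n=None,grip=1.0,vmax=.06,wmax=10.5):
    from rig import read_state
    from scipy.spatial.transform import Rotation as R
    s=read_state(); p=np.array(s['ee_pos']); M=R.from_rotvec(s['tool_rot']).as_matrix()
    y0=np.degrees(np.arctan2(M[1,0],M[0,0])); t=np.array(target,float)
    dy=(yaw_deg-y0+180)%360-180
    n0=max(1,int(np.ceil(max(np.linalg.norm(t-p)/vmax,abs(dy)/wmax)-1e-6))); n=max(n or 0,n0)
    print('pos',p.round(4),'yaw %.2f tilt %.2f'%(y0,np.degrees(np.arccos(-M[2,2]))),'t',s['t'],'F',s['contact_force'].round(1),'w',round(s['width'],4))
    rows=[]; d=(t-p)/n
    for k in range(n):
        y=np.radians(y0+dy*k/n); X=np.array([np.cos(y),np.sin(y),0]); Y=np.array([np.sin(y),-np.cos(y),0])
        rows.append([round(float(d@X),4),round(float(d@Y),4),round(float(-d[2]),4),round(float(-dy/n),2),grip])
    print(n,rows)
E
python3 -c "
from h import *
plan([.45,-.2,.24],26)"
```

```text
pos [ 0.2729 -0.5623  0.2313] yaw 25.89 tilt 0.00 t 0.85 F [-0.5  0.1 -0.1] w 0.0852
7 [[0.0454, -0.0355, -0.0012, -0.02, 1.0], [0.0454, -0.0355, -0.0012, -0.02, 1.0], [0.0454, -0.0355, -0.0012, -0.02, 1.0], [0.0454, -0.0355, -0.0012, -0.02, 1.0], [0.0454, -0.0355, -0.0012, -0.02, 1.0], [0.0454, -0.0354, -0.0012, -0.02, 1.0], [0.0454, -0.0354, -0.0012, -0.02, 1.0]]
```

Emit:
jog_arm --pt "0.045 -0.035 -0.001 0 1" --pt "0.045 -0.035 -0.001 0 1" --pt "0.045 -0.035 -0.001 0 1" --pt "0.045 -0.035 -0.001 0 1" --pt "0.045 -0.036 -0.001 0 1" --pt "0.045 -0.036 -0.001 0 1" --pt "0.046 -0.036 -0.001 0 1" --pt "0 0 0 0 1"

```text
t: 1.85
ee_pos: [0.4498, -0.1974, 0.2386]
tool_rot: [-3.059, -0.713, -0.0]
contact_force: [0.8, 0.7, 0.5]
width: 0.0852
```

```bash
python3 - <<'E'
from rig import *
from h import *
c=camera_info('wrist'); im,d=get_image('wrist'); cv2.imwrite('pics/b_w.png',im); w=cloud(c,d)
np.savez('pics/b.npz',w=w,cfw=c['camera_from_world'])
for t in ("clip","clip_tab","rack"):
    for x in mark_of('wrist',t)[:3]: print(t,np.round(x['at'],1),round(x['p'],2))
w=w[np.isfinite(w[:,0])]
H=np.zeros((300,400),np.float32)
i=((0.65-w[:,0])*1000).astype(int); j=((-0.05-w[:,1])*1000).astype(int)
g=(i>=0)&(i<300)&(j>=0)&(j<400)&(w[:,2]<.12)
np.maximum.at(H,(i[g],j[g]),w[g,2])
cv2.imwrite('pics/b_h.png',cv2.resize(cv2.applyColorMap(np.clip(H/.08*255,0,255).astype(np.uint8),cv2.COLORMAP_TURBO),None,fx=2,fy=2))
plan([.564,.086,.26],70)
E
```

```text
clip [ 82.6 331.9] 0.98
clip [ 11.  424.8] 0.88
clip_tab [ 78.2 335.2] 0.86
rack [114.2 369.8] 0.92
pos [ 0.4488 -0.2023  0.2384] yaw 25.83 tilt 0.04 t 2.05 F [-0.1  0.4  1.2] w 0.0856
6 [[0.0382, -0.0349, -0.0036, -7.36, 1.0], [0.0424, -0.0297, -0.0036, -7.36, 1.0], [0.0458, -0.024, -0.0036, -7.36, 1.0], [0.0485, -0.018, -0.0036, -7.36, 1.0], [0.0504, -0.0116, -0.0036, -7.36, 1.0], [0.0515, -0.005, -0.0036, -7.36, 1.0]]
```

View pics/b_w.png

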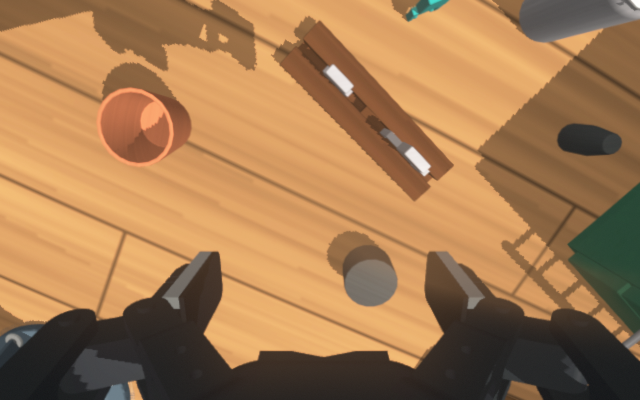

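View pics/b_h.png

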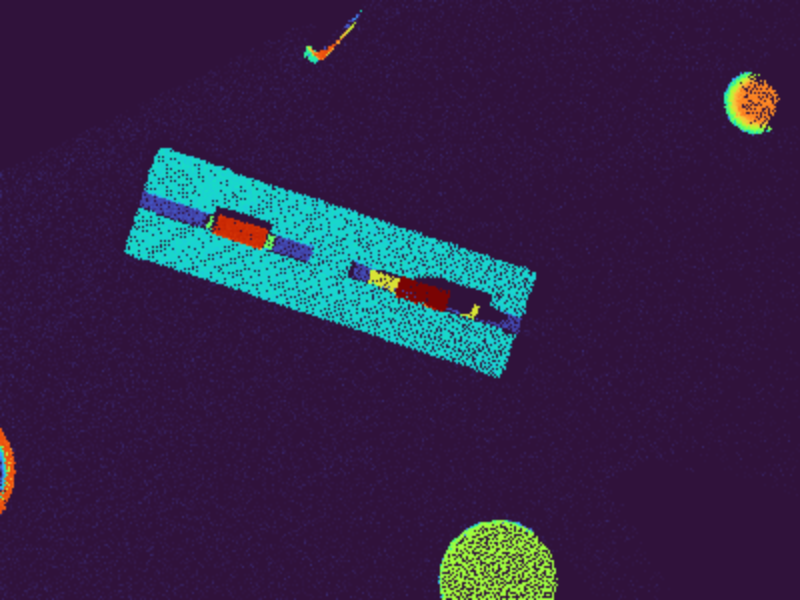

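```bash
python3 - <<'E'
from h import *
w=np.load('pics/b.npz')['w']; w=w[np.isfinite(w[:,0])]
g=(w[:,2]>.064)&(w[:,2]<.08)&(w[:,0]>.5)&(w[:,0]<.57)&(w[:,1]>-.2)&(w[:,1]<-.14)
p=w[g]; print(len(p),p[:,2].mean(),cv2.minAreaRect((p[:,:2]*1000).astype(np.float32)))
g=(w[:,2]>.02)&(w[:,2]<.028)&(w[:,0]>.45)&(w[:,0]<.6)&(w[:,1]>-.33)&(w[:,1]<-.1)
p=w[g]; print(len(p),p[:,2].mean(),cv2.minAreaRect((p[:,:2]*1000).astype(np.float32)))
E
```

```text
366 0.07057722245427225 ((534.1793212890625, -170.11228942871094), (25.894411087036133, 10.051111221313477), 71.54475402832031)
9099 0.023817658173047585 ((518.9251098632812, -215.3665313720703), (200.10435485839844, 56.747886657714844), 71.63524627685547)
```

Emit:
jog_arm --pt "0.038 -0.035 -0.004 -7.4 1" --pt "0.042 -0.03 -0.004 -7.4 1" --pt "0.046 -0.024 -0.004 -7.4 1" --pt "0.048 -0.018 -0.004 -7.4 1" --pt "0.05 -0.012 -0.004 -7.4 1" --pt "0.052 -0.005 -0.004 -7.4 1" --pt "0 0 0 0 1" --pt "0 0 0 0 1"

```text
t: 3.05
ee_pos: [0.5619, 0.0859, 0.2619]
tool_rot: [-2.571, -1.805, 0.002]
contact_force: [-0.2, -0.6, 0.1]
width: 0.0853
```

```bash
python3 - <<'E'
from rig import *
from h import *
from scipy.optimize import least_squares
c=camera_info('wrist'); im,d=get_image('wrist'); cv2.imwrite('pics/c_w.png',im); w=cloud(c,d)
np.savez('pics/c.npz',w=w)
plan([.564,.086,.26],70)
w=w[np.isfinite(w[:,0])]
o=np.array([.607,.198]); th=np.radians(-109.96)
a=np.array([np.cos(th),np.sin(th)]); u=(w[:,:2]-o)@a; v=(w[:,:2]-o)@[-a[1],a[0]]
g=(abs(v)<.04)&(w[:,2]>.085)&(w[:,2]<.16)
def f(q,pp,rad):
    aa=np.array([np.cos(q[1]),np.sin(q[1])]); vv=(pp[:,:2]-o)@[-aa[1],aa[0]]-q[0]
    return np.hypot(vv,pp[:,2]-q[2])-rad
for lo,hi,rad in ((.1,.153,.021),(.16,.177,.014),(.035,.05,.014)):
    m=g&(u>lo)&(u<hi); pp=w[m]
    if m.sum()<50: print('few',m.sum()); continue
    r=least_squares(f,[0,th,.11],args=(pp,rad),loss='soft_l1',f_scale=.001)
    aa=np.array([np.cos(r.x[1]),np.sin(r.x[1])]);print(m.sum(),r.x,np.degrees(r.x[1]),np.median(abs(r.fun)),'at u=.13',o+.13*aa+r.x[0]*np.array([-aa[1],aa[0]]))
for k in range(-40,190,3):
    m=g&(u*1000>=k)&(u*1000<k+3)
    if m.sum()>3: print(k,m.sum(),'%.1f %.1f %.1f'%(np.percentile(w[m,2],97)*1000,v[m].min()*1000,v[m].max()*1000),end=' | ')
E
```

```text
pos [0.5617 0.0856 0.2619] yaw 70.12 tilt 0.08 t 3.1 F [-0.8 -0.5 -0.2] w 0.0852
1 [[0.0012, 0.002, 0.0019, 0.12, 1.0]]
2867 [-0.00308785 -1.91457555  0.10958519] -109.69709848344387 0.0003753729586783057 at u=.13 [0.56027664 0.07664736]
494 [-0.0022905  -1.91930766  0.10957756] -109.96822862976816 0.00036174426673107017 at u=.13 [0.56045233 0.07659752]
684 [-0.0030404  -1.91457958  0.10983603] -109.69732939319701 0.00035563766577645893 at u=.13 [0.56032082 0.07663156]
-16 347 144.1 -34.0 27.2 | -13 417 144.3 -34.2 27.2 | -10 402 144.4 -34.3 27.5 | -7 418 144.3 -34.4 27.6 | -4 407 144.3 -33.5 27.7 | -1 397 144.2 -33.6 26.9 | 2 395 144.4 -33.8 27.0 | 5 401 144.1 -33.8 27.1 | 8 373 144.1 -34.0 27.2 | 11 414 144.3 -34.0 27.3 | 14 357 144.2 -34.1 27.5 | 17 411 144.2 -33.3 27.4 | 20 341 144.5 -33.4 26.8 | 23 403 144.2 -33.6 27.0 | 26 343 144.2 -33.5 27.1 | 29 411 143.0 -33.0 26.4 | 32 357 138.0 -29.2 22.2 | 35 142 124.9 -16.4 11.2 | 38 138 124.7 -16.5 11.2 | 41 134 124.7 -16.6 10.2 | 44 134 124.3 -16.5 10.3 | 47 136 124.6 -16.6 10.3 | 50 127 124.2 -16.6 10.4 | 53 174 133.5 -25.4 20.0 | 56
[... 380 characters left out ...]
9.7 | 101 176 131.4 -23.0 18.3 | 104 184 131.5 -23.0 18.2 | 107 162 131.5 -23.1 17.1 | 110 173 131.3 -23.2 17.3 | 113 164 131.4 -23.3 17.3 | 116 171 130.9 -23.4 17.5 | 119 165 131.3 -23.4 17.5 | 122 169 131.1 -23.5 17.6 | 125 158 131.4 -23.5 17.8 | 128 164 131.0 -22.4 17.9 | 131 162 131.3 -22.4 17.9 | 134 163 131.1 -22.5 18.0 | 137 155 131.2 -22.6 18.1 | 140 151 131.1 -22.6 18.2 | 143 178 131.2 -22.7 18.3 | 146 137 131.7 -22.5 18.1 | 149 163 131.2 -22.8 18.5 | 152 150 131.2 -22.9 18.5 | 155 139 131.2 -22.9 17.3 | 158 10 129.2 -18.0 13.4 | 161 87 124.1 -15.8 10.3 | 164 92 124.2 -15.8 10.4 | 167 98 124.1 -15.9 10.5 | 170 95 124.6 -15.9 10.5 | 173 91 123.6 -15.9 10.5 | 176 29 124.3 -14.8 10.5 |
```

View pics/c_w.png

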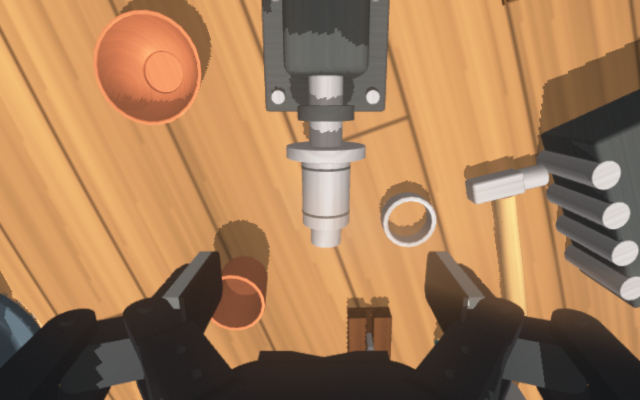

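Emit:
jog_arm --pt "0.001 0.002 0 0 0.2" --pt "0 0 0.03 0 0.2" --pt "0 0 0.035 0 0.2" --pt "0 0 0.035 0 0.2" --pt "0 0 0 0 0.2" --pt "0 0 0 0 0.2"

```text
t: 3.85
ee_pos: [0.5652, 0.0871, 0.1634]
tool_rot: [2.569, 1.806, 0.002]
contact_force: [-0.1, -0.1, 0.1]
width: 0.0512
```

```bash
python3 - <<'E'
from rig import *
from h import *
im,d=get_image('wrist'); cv2.imwrite('pics/d_w.png',im)
plan([.5636,.0860,.09],70.3,grip=.2)
E
```

```text
pos [0.5656 0.0873 0.1639] yaw 70.24 tilt 0.18 t 3.9 F [-0.5  0.9  1.2] w 0.0513
2 [[-0.0009, -0.0007, 0.0369, -0.03, 0.2], [-0.0009, -0.0007, 0.0369, -0.03, 0.2]]
```

View pics/d_w.png

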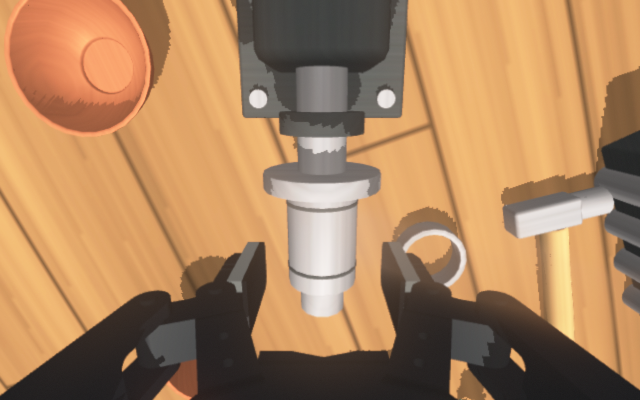

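Emit:
jog_arm --pt "-0.001 -0.001 0.018 0 0.2" --pt "0 0 0.018 0 0.2" --pt "0 0 0.018 0 0.2" --pt "0 0 0.018 0 0.2" --pt "0 0 0 0 0.2"

```text
t: 4.53
ee_pos: [0.5632, 0.0871, 0.0907]
tool_rot: [2.569, 1.808, 0.0]
contact_force: [0.0, -0.7, -0.1]
width: 0.0514
```

Emit:
jog_arm --pt "0.005 0 0 0 0.2" --pt "0.004 0 0 0 0.2" --pt "0.003 0 0 0 0.2" --pt "0.003 0 0 0 0.2" --pt "0.003 0 0 0 0.2" --pt "0.003 0 0 0 0.2"

```text
t: 5.28
ee_pos: [0.5705, 0.1068, 0.0905]
tool_rot: [2.569, 1.808, 0.001]
contact_force: [0.5, -4.3, 2.4]
width: 0.0511
```

Emit:
jog_arm --pt "0.002 0 0 0 0.2" --pt "0.002 0 0 0 0.2" --pt "0.002 0 0 0 0.2"

```text
t: 5.65
ee_pos: [0.5724, 0.1126, 0.0903]
tool_rot: [2.569, 1.808, 0.001]
contact_force: [0.1, -4.6, 2.4]
width: 0.0515
```

Emit:
jog_arm --pt "0.001 0 0 0 0.2" --pt "0.001 0 0 0 0.2"

```text
t: 5.9
ee_pos: [0.5729, 0.1145, 0.0902]
tool_rot: [2.569, 1.808, 0.0]
contact_force: [2.6, -4.5, 2.0]
width: 0.0509
```

Emit:
jog_arm --pt "0.001 0 0 0 0.2" --pt "0.001 0 0 0 0.2"

```text
t: 6.15
ee_pos: [0.5735, 0.1162, 0.0903]
tool_rot: [2.568, 1.808, -0.0]
contact_force: [1.4, -7.6, 1.4]
width: 0.0512
```

Emit:
jog_arm --pt "0.001 0 0 0 0.2" --pt "0 0 0 0 0.2"

```text
t: 6.4
ee_pos: [0.5735, 0.1161, 0.0903]
tool_rot: [2.568, 1.808, -0.003]
contact_force: [-0.4, -8.5, 2.1]
width: 0.0512
```

Emit:
jog_arm --pt "0.002 0 0 0 0.2" --pt "0 0 0 0 0.2"

```text
t: 6.65
ee_pos: [0.5734, 0.1161, 0.0903]
tool_rot: [2.566, 1.808, -0.008]
contact_force: [-2.0, -15.4, 4.3]
width: 0.0506
```

Emit:
jog_arm --pt "-0.008 0 0 0 0.2" --pt "-0.008 0 0 0 0.2" --pt "0 0 -0.03 0 0.2" --pt "0 0 -0.05 0 0.2" --pt "-0.03 0 -0.05 0 0.2" --pt "-0.04 0 -0.04 0 0.2" --pt "0 0 0 0 0.2" --pt "0 0 0 0 0.2"

```text
t: 7.65
ee_pos: [0.5446, 0.039, 0.2595]
tool_rot: [-2.567, -1.807, 0.001]
contact_force: [-0.3, 0.4, -0.1]
width: 0.0514
```

```bash
cat > horn.py <<'E'
from h import *
from scipy.optimize import least_squares
o=np.array([.607,.198]); th=np.radians(-109.70)
a=np.array([np.cos(th),np.sin(th)]); n=np.array([-a[1],a[0]])
def fitline(w):
    w=w[np.isfinite(w[:,0])]
    u=(w[:,:2]-o)@a; v=(w[:,:2]-o)@n
    g=(abs(v+.003)<.04)&(w[:,2]>.085)&(w[:,2]<.16)
    def f(q,pp,rad):
        aa=np.array([np.cos(q[1]),np.sin(q[1])]); vv=(pp[:,:2]-o)@[-aa[1],aa[0]]-q[0]
        return np.hypot(vv,pp[:,2]-q[2])-rad
    for lo,hi,rad in ((.08,.134,.021),(.155,.175,.014),(.04,.05,.014)):
        m=g&(u>lo)&(u<hi); pp=w[m]
        if m.sum()<50: print('few',m.sum()); continue
        r=least_squares(f,[0,th,.11],args=(pp,rad),loss='soft_l1',f_scale=.001)
        aa=np.array([np.cos(r.x[1]),np.sin(r.x[1])]);print(m.sum(),r.x.round(4),np.degrees(r.x[1]).round(2),'at u=.145',(o+.145*aa+r.x[0]*np.array([-aa[1],aa[0]])).round(4))
    c=abs(v+.0031)<.006
    for k in range(30,190,1):
        m=g&c&(u*1000>=k)&(u*1000<k+1)
        if m.sum()>3: print(k,'%.1f'%(np.median(w[m,2])*1000),end=' | ')
    print()
E
python3 - <<'E'
from rig import *
from horn import *
c=camera_info('wrist'); im,d=get_image('wrist'); cv2.imwrite('pics/e_w.png',im); w=cloud(c,d)
fitline(w)
plan([.534,-.170,.2],-18.4,grip=.2)
print(read_state()['joints'])
E
```

```text
3647 [-0.0029 -1.9159  0.1096] -109.77 at u=.145 [0.5552 0.0625]
748 [-0.0031 -1.915   0.1096] -109.72 at u=.145 [0.5552 0.0625]
521 [-0.0034 -1.9086  0.1099] -109.35 at u=.145 [0.5557 0.0623]
32 128.3 | 33 123.5 | 34 123.7 | 35 123.4 | 36 123.5 | 37 123.4 | 38 123.3 | 39 123.6 | 40 123.4 | 41 123.7 | 42 123.3 | 43 123.8 | 44 123.1 | 45 123.7 | 46 122.9 | 47 123.7 | 48 123.3 | 49 123.6 | 50 123.2 | 51 123.7 | 52 123.8 | 53 123.4 | 55 133.6 | 56 132.9 | 57 133.5 | 58 133.3 | 59 133.3 | 60 133.3 | 61 133.5 | 62 133.2 | 63 133.5 | 64 134.0 | 65 133.5 | 67 143.6 | 68 143.8 | 69 143.7 | 70 143.9 | 71 143.7 | 72 143.7 | 73 143.6 | 74 143.8 | 75 143.6 | 76 143.9 | 77 139.7 | 78 130.4 | 79 130.1 | 80 130.1 | 81 130.5 | 82 130.1 | 83 130.2 | 84 131.0 | 85 130.9 | 86 130.4 | 87 129.8 | 88 130.3 | 89 130.1 | 90 130.4 | 91 130.7 | 92 130.5 | 93 130.1 | 94 130.8 | 95 130.4 | 96 130.4 | 97 130.7 | 98 130.5 | 99 130.5 | 100 129.9 | 101 130.2 | 102 130.2 | 103 130.0 | 104 130.5 | 105 130.0 | 106 130.5 | 107 130.3 | 108 130.4 | 109 130.5 | 110 130.5 | 111 130.6 | 112 130.6 | 113 130.4 | 114 130.4 | 1
[... 555 characters left out ...]
123.0 | 163 123.1 | 164 123.5 | 165 123.2 | 166 123.3 | 167 123.4 | 168 123.2 | 169 123.2 | 170 123.3 | 171 123.5 | 172 123.1 | 173 123.6 | 174 122.9 | 175 123.4 | 176 123.3 | 
pos [0.5444 0.0393 0.2588] yaw 70.32 tilt 0.19 t 7.7 F [ 1.2 -0.4 -0.2] w 0.0515
9 [[-0.0223, 0.0067, 0.0065, 9.86, 0.2], [-0.0208, 0.0105, 0.0065, 9.86, 0.2], [-0.0187, 0.0139, 0.0065, 9.86, 0.2], [-0.0161, 0.0169, 0.0065, 9.86, 0.2], [-0.0129, 0.0194, 0.0065, 9.86, 0.2], [-0.0094, 0.0213, 0.0065, 9.86, 0.2], [-0.0056, 0.0226, 0.0065, 9.86, 0.2], [-0.0017, 0.0232, 0.0065, 9.86, 0.2], [0.0023, 0.0232, 0.0065, 9.86, 0.2]]
[-1.33270784e-01  3.89239264e-01  1.59763452e+00  1.02414597e-03
  1.15794656e+00  2.09798240e-01]
```

View pics/e_w.png

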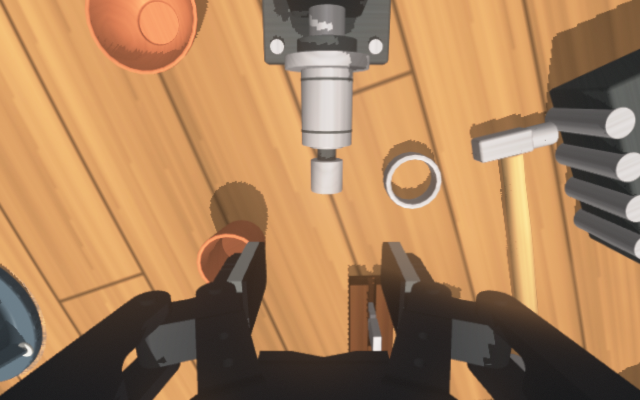

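Emit:
jog_arm --pt "-0.022 0.007 0.006 9.9 0.2" --pt "-0.021 0.01 0.006 9.9 0.2" --pt "-0.019 0.014 0.006 9.9 0.2" --pt "-0.016 0.017 0.006 9.9 0.2" --pt "-0.013 0.019 0.006 9.9 0.2" --pt "-0.009 0.021 0.006 9.9 0.2" --pt "-0.006 0.023 0.006 9.9 0.2" --pt "-0.002 0.023 0.006 9.9 0.2"

```text
t: 8.7
ee_pos: [0.5344, -0.1465, 0.2099]
tool_rot: [-3.129, 0.25, 0.006]
contact_force: [0.7, -0.7, 1.0]
width: 0.0512
```

Emit:
jog_arm --pt "0.002 0.023 0.006 9.5 0.2" --pt "0 0 0.02 0 0.2" --pt "0 0 0.02 0 0.2" --pt "0 0 0 0 0.2"

```text
t: 9.2
ee_pos: [0.5317, -0.1685, 0.1631]
tool_rot: [-3.098, 0.5, 0.011]
contact_force: [-0.0, 1.4, 0.5]
width: 0.0512
```

```bash
python3 - <<'E'
from rig import *
from h import *
c=camera_info('wrist'); im,d=get_image('wrist'); cv2.imwrite('pics/f_w.png',im); w=cloud(c,d)
w=w[np.isfinite(w[:,0])]
g=(w[:,2]>.064)&(w[:,2]<.08)&(w[:,0]>.5)&(w[:,0]<.57)&(w[:,1]>-.2)&(w[:,1]<-.14)
p=w[g]; print(len(p))
if len(p)>10: print(p[:,2].mean(),cv2.minAreaRect((p[:,:2]*1000).astype(np.float32)))
plan([.534,-.170,.036],-18.4,grip=.2)
E
```

```text
565
0.07032684875073114 ((533.70947265625, -170.5414276123047), (25.16411590576172, 10.575282096862793), 71.47413635253906)
pos [ 0.5326 -0.1691  0.1644] yaw -18.35 tilt 0.27 t 9.25 F [ 1.  -0.4  0.3] w 0.0514
3 [[0.0005, 0.0001, 0.0428, 0.02, 0.2], [0.0005, 0.0001, 0.0428, 0.02, 0.2], [0.0005, 0.0001, 0.0428, 0.02, 0.2]]
```

View pics/f_w.png

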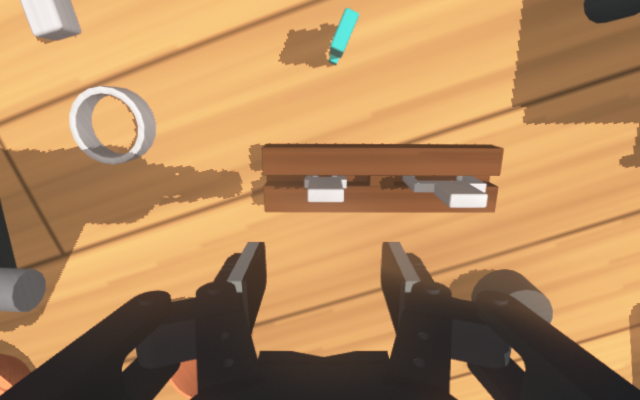

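Emit:
jog_arm --pt "0.001 0.001 0.03 0 0.2" --pt "0 0 0.03 0 0.2" --pt "0 0 0.03 0 0.2" --pt "0 0 0.02 0 0.2" --pt "0 0 0.018 0 0.2" --pt "0 0 0 0 0.2" --pt "0 0 0 0 0.2"

```text
t: 10.12
ee_pos: [0.5346, -0.1719, 0.0389]
tool_rot: [3.101, -0.502, 0.002]
contact_force: [0.7, 0.6, 0.9]
width: 0.0512
```

Emit:
jog_arm --pt "-0.001 -0.001 0.003 0 0.2" --pt "0 0 0 0 -0.1" --pt "0 0 0 0 -0.3" --pt "0 0 0 0 -0.6" --pt "0 0 0 0 -0.8" --pt "0 0 0 0 -0.8"

```text
t: 10.88
ee_pos: [0.5335, -0.1707, 0.0357]
tool_rot: [3.101, -0.503, 0.001]
contact_force: [0.4, -0.3, 5.1]
width: 0.0253
```

Emit:
jog_arm --pt "0 0 -0.01 0 -1" --pt "0 0 -0.02 0 -1" --pt "0 0 -0.03 0 -1" --pt "0 0 -0.04 0 -1" --pt "0 0 -0.05 0 -1" --pt "0 0 0 0 -1" --pt "0 0 0 0 -1"

```text
t: 11.75
ee_pos: [0.5326, -0.17, 0.1849]
tool_rot: [-3.101, 0.503, 0.002]
contact_force: [-0.5, 0.5, -1.9]
width: 0.0251
```

```bash
python3 - <<'E'
from rig import *
from h import *
c=camera_info('wrist'); im,d=get_image('wrist'); cv2.imwrite('pics/g_w.png',im); np.savez('pics/g.npz',w=cloud(c,d))
im,d=get_image('scene'); cv2.imwrite('pics/g_s.png',cv2.resize(im[60:330,120:480],None,fx=2,fy=2))
plan([.5554,.0630,.20],70.3,grip=-1)
E
```

```text
pos [ 0.5321 -0.1698  0.1837] yaw -18.42 tilt 0.22 t 11.85 F [ 0.8 -0.3 -0.8] w 0.0248
9 [[-0.0057, -0.0254, -0.0018, -9.86, -1], [-0.0013, -0.026, -0.0018, -9.86, -1], [0.0032, -0.0258, -0.0018, -9.86, -1], [0.0075, -0.0249, -0.0018, -9.86, -1], [0.0117, -0.0232, -0.0018, -9.86, -1], [0.0155, -0.0209, -0.0018, -9.86, -1], [0.0188, -0.0179, -0.0018, -9.86, -1], [0.0216, -0.0144, -0.0018, -9.86, -1], [0.0238, -0.0105, -0.0018, -9.86, -1]]
```

View pics/g_w.png

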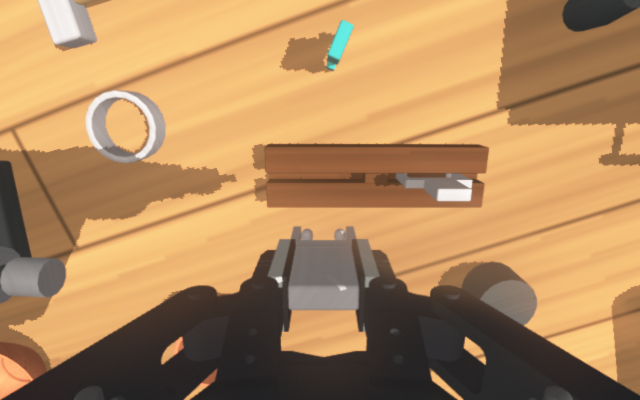

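View pics/g_s.png

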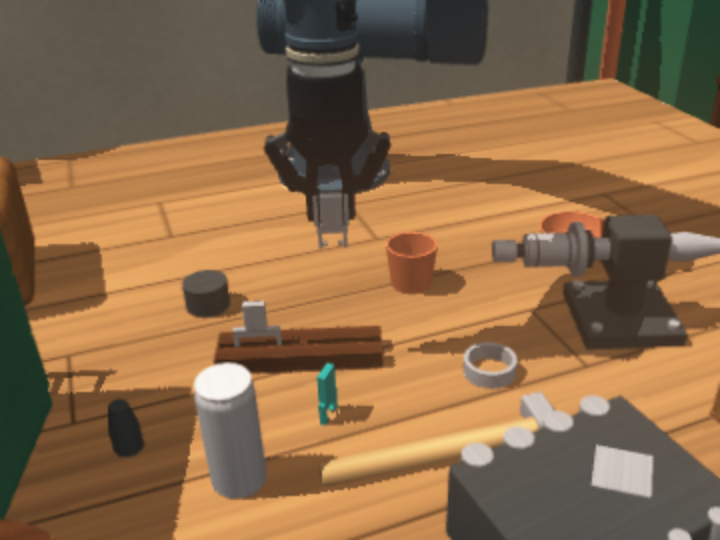

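Emit:
jog_arm --pt "-0.006 -0.025 -0.003 -9.9 -1" --pt "-0.001 -0.026 -0.003 -9.9 -1" --pt "0.003 -0.026 -0.003 -9.9 -1" --pt "0.008 -0.025 -0.003 -9.9 -1" --pt "0.012 -0.023 -0.002 -9.9 -1" --pt "0.015 -0.021 -0.002 -9.9 -1" --pt "0.019 -0.018 -0.002 -9.9 -1" --pt "0.021 -0.014 0 -9.9 -1"

```text
t: 12.85
ee_pos: [0.5526, 0.0368, 0.2016]
tool_rot: [-2.703, -1.596, 0.004]
contact_force: [-0.7, 0.4, -0.9]
width: 0.0252
```

Emit:
jog_arm --pt "0.024 -0.01 0 -9.5 -1" --pt "0 0 0 0 -1" --pt "0 0 0 0 -1" --pt "0 0 0 0 -1"

```text
t: 13.35
ee_pos: [0.5563, 0.0608, 0.2028]
tool_rot: [-2.57, -1.806, 0.002]
contact_force: [-0.4, -0.1, -0.0]
width: 0.0249
```

```bash
python3 - <<'E'
from rig import *
from horn import *
from scipy.spatial.transform import Rotation as R
s=read_state(); c=camera_info('wrist'); im,d=get_image('wrist'); cv2.imwrite('pics/i_w.png',im); w=cloud(c,d)
fitline(w)
plan([.5554,.0630,.20],70.3,grip=-1)
M=R.from_rotvec(s['tool_rot']).as_matrix(); q=(w-s['ee_pos'])@M
g=np.isfinite(q[:,0])&(abs(q[:,1])<.0115)&(abs(q[:,0])<.02)&(q[:,2]>-.05)&(q[:,2]<.04)
q=q[g]; print(len(q))
for k in range(-42,36,3):
    m=(q[:,2]*1000>=k)&(q[:,2]*1000<k+3)
    if m.sum()>3: print(k,m.sum(),(q[m,0].min()*1000).round(1),(np.median(q[m,0])*1000).round(1),(q[m,0].max()*1000).round(1), end=' | ')
E
```

```text
5232 [-0.0031 -1.9152  0.1096] -109.73 at u=.145 [0.5552 0.0625]
674 [-0.0029 -1.9157  0.1096] -109.76 at u=.145 [0.5552 0.0625]
770 [-0.0031 -1.9129  0.11  ] -109.6 at u=.145 [0.5554 0.0624]
30 141.5 | 31 140.3 | 32 136.1 | 33 130.2 | 34 123.7 | 35 123.8 | 36 123.2 | 37 123.3 | 38 123.4 | 39 123.5 | 40 123.5 | 41 123.4 | 42 123.4 | 43 123.7 | 44 123.7 | 45 123.7 | 46 123.3 | 47 123.2 | 48 123.7 | 49 123.8 | 50 123.3 | 51 123.3 | 52 123.8 | 53 123.6 | 54 123.6 | 55 133.1 | 56 133.4 | 57 134.0 | 58 133.5 | 59 133.4 | 60 133.4 | 61 133.5 | 62 133.1 | 63 133.4 | 64 133.6 | 65 133.5 | 66 133.2 | 67 142.9 | 68 143.8 | 69 143.5 | 70 143.5 | 71 143.5 | 72 143.6 | 73 143.3 | 74 143.4 | 75 143.4 | 76 143.2 | 77 141.7 | 78 130.3 | 79 130.2 | 80 130.0 | 81 130.3 | 82 130.4 | 83 130.2 | 84 130.5 | 85 131.0 | 86 130.3 | 87 130.2 | 88 130.5 | 89 129.9 | 90 130.3 | 91 130.5 | 92 129.7 | 93 130.2 | 94 130.6 | 95 130.1 | 96 130.3 | 97 130.3 | 98 130.3 | 99 130.5 | 100 130.1 | 101 130.4 | 102 130.6 | 103 129.9 | 104 130.4 | 105 130.8 | 106 130.2 | 107 130.4 | 108 130.1 | 109 130.2 | 110 130.2 | 111 13
[... 521 characters left out ...]
 157 123.0 | 158 123.4 | 159 123.1 | 160 123.2 | 161 123.2 | 162 123.0 | 163 123.5 | 164 123.1 | 165 123.0 | 166 123.4 | 167 123.0 | 168 123.4 | 169 123.3 | 170 122.9 | 
pos [0.5564 0.0607 0.203 ] yaw 70.18 tilt 0.04 t 13.4 F [-0.2  0.7 -0.8] w 0.025
1 [[0.0018, -0.0017, 0.003, -0.12, -1]]
4373
-39 39 -1.8 1.4 6.1 | -36 1618 -4.3 1.8 6.5 | -33 271 4.6 5.7 6.4 | -30 240 4.8 5.7 6.6 | -27 243 4.8 5.7 6.5 | -24 220 4.9 5.7 6.5 | -21 196 5.1 5.7 6.5 | -18 204 4.9 5.7 6.4 | -15 167 4.9 5.7 6.5 | -12 181 5.1 5.7 6.3 | -9 157 5.1 5.7 6.4 | -6 152 5.2 5.7 6.4 | -3 120 5.0 5.6 6.2 | 0 8 4.5 5.0 5.3 | 3 121 3.6 4.2 4.9 | 6 127 3.5 4.2 4.9 | 9 90 3.7 4.2 4.7 | 21 160 -0.7 1.6 4.8 | 24 59 -1.0 3.4 4.7 |
```

View pics/i_w.png

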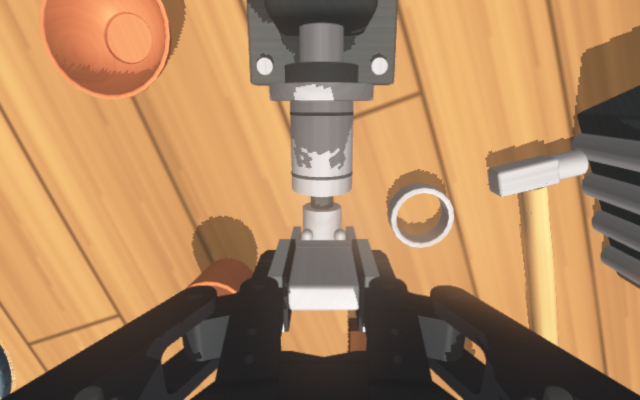

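Emit:
jog_arm --pt "0.001 -0.002 0.012 0 -1" --pt "0 0 0.015 0 -1" --pt "0 0 0.014 0 -1" --pt "0 0 0.008 0 -1" --pt "0 0 0 0 -1" --pt "0 0 0 0 -1"

```text
t: 14.15
ee_pos: [0.5554, 0.0633, 0.1545]
tool_rot: [2.569, 1.808, 0.001]
contact_force: [0.5, -0.7, -0.6]
width: 0.0248
```

```bash
python3 - <<'E'
from rig import *
from horn import *
s=[read_state()['ee_pos'] for _ in range(3)]; print(s)
plan([.5551,.0622,.15],70.27,grip=-1)
im,d=get_image('scene'); cv2.imwrite('pics/j_s.png',cv2.resize(im[60:260,260:500],None,fx=3,fy=3))
im,d=get_image('wrist'); cv2.imwrite('pics/j_w.png',im)
E
```

```text
[array([0.55536087, 0.06326311, 0.15451418]), array([0.55536087, 0.06326311, 0.15451418]), array([0.55536087, 0.06326311, 0.15451418])]
pos [0.5554 0.0633 0.1545] yaw 70.29 tilt 0.04 t 14.15 F [ 0.5 -0.7 -0.6] w 0.0248
1 [[-0.0011, 0.0001, 0.0045, 0.02, -1]]
```

View pics/j_s.png

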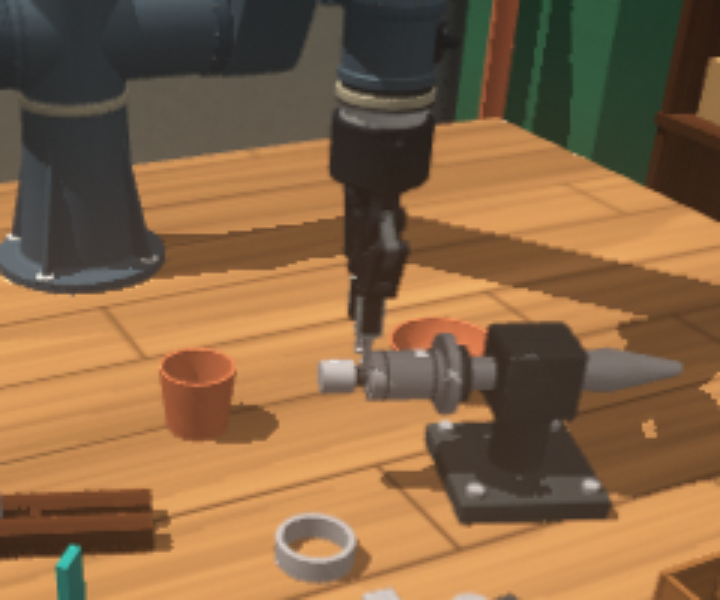

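View pics/j_w.png

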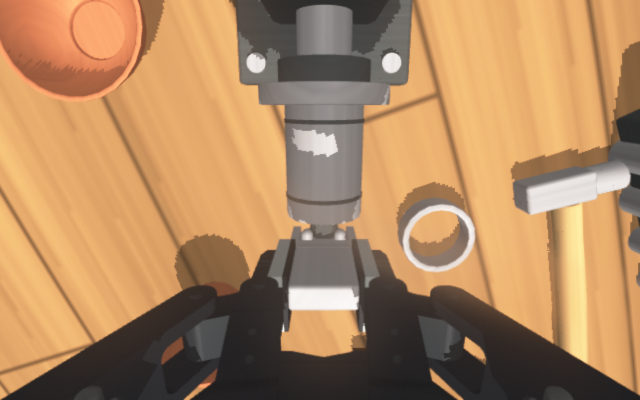

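Emit:
jog_arm --pt "-0.001 0 0.003 0 -1" --pt "0 0 0.003 0 -1" --pt "0 0 0.002 0 -1" --pt "0 0 0 0 -1"

```text
t: 14.75
ee_pos: [0.5545, 0.0623, 0.146]
tool_rot: [-2.569, -1.808, 0.001]
contact_force: [0.7, -0.5, -0.6]
width: 0.0255
```

Emit:
jog_arm --pt "0 0 0.001 0 -1" --pt "0 0 0.001 0 -1" --pt "0 0 0.001 0 -1" --pt "0 0 0 0 -1"

```text
t: 15.25
ee_pos: [0.5546, 0.0623, 0.1432]
tool_rot: [-2.569, -1.808, 0.0]
contact_force: [-0.3, 0.7, -1.6]
width: 0.0253
```

Emit:
jog_arm --pt "0 0 0.001 0 -1" --pt "0 0 0.001 0 -1" --pt "0 0 0 0 -1"

```text
t: 15.62
ee_pos: [0.5553, 0.0622, 0.1417]
tool_rot: [2.568, 1.808, 0.002]
contact_force: [0.6, 0.1, 2.2]
width: 0.0251
```

Emit:
jog_arm --pt "0 0 0.001 0 -1" --pt "0 0 0.001 0 -1" --pt "0 0 0 0 -1"

```text
t: 16.0
ee_pos: [0.5556, 0.0623, 0.1406]
tool_rot: [2.568, 1.807, 0.003]
contact_force: [-0.1, 0.9, 6.8]
width: 0.0247
```

Emit:
jog_arm --pt "0 0 0.001 0 -1" --pt "0 0 0.0005 0 -1" --pt "0 0 0 0 -1"

```text
t: 16.38
ee_pos: [0.5555, 0.0626, 0.139]
tool_rot: [2.568, 1.807, 0.004]
contact_force: [1.2, 0.6, 6.1]
width: 0.0252
```

Emit:
jog_arm --pt "0 0 0.001 0 -1" --pt "0 0 0.001 0 -1" --pt "0 0 0 0 -1"

```text
t: 16.75
ee_pos: [0.5553, 0.0623, 0.1362]
tool_rot: [2.568, 1.808, 0.002]
contact_force: [1.7, -0.4, 2.0]
width: 0.0255
```

Emit:
jog_arm --pt "0 0 0.001 0 -1" --pt "0 0 0.001 0 -1" --pt "0 0 0 0 -1"

```text
t: 17.12
ee_pos: [0.5546, 0.0622, 0.133]
tool_rot: [-2.569, -1.808, 0.001]
contact_force: [2.8, 0.6, -5.8]
width: 0.0253
```

Emit:
jog_arm --pt "0 0 0.001 0 -1" --pt "0 0 0.001 0 -1" --pt "0 0 0 0 -1"

```text
t: 17.5
ee_pos: [0.5544, 0.0623, 0.1312]
tool_rot: [-2.569, -1.808, 0.001]
contact_force: [3.8, -0.9, -7.3]
width: 0.0255
```

Emit:
jog_arm --pt "0 0 0.001 0 -1" --pt "0 0 0.001 0 -1" --pt "0 0 0 0 -1"

```text
t: 17.88
ee_pos: [0.5549, 0.0623, 0.1297]
tool_rot: [2.569, 1.808, 0.001]
contact_force: [3.7, -0.9, -5.7]
width: 0.0252
```

Emit:
jog_arm --pt "0 0 0.001 0 -1" --pt "0 0 0.001 0 -1" --pt "0 0 0 0 -1"

```text
t: 18.25
ee_pos: [0.5551, 0.0623, 0.1287]
tool_rot: [2.568, 1.808, 0.002]
contact_force: [1.2, -0.2, 4.2]
width: 0.0252
```

Emit:
jog_arm --pt "0 0 0.001 0 -1" --pt "0 0 0.0005 0 -1" --pt "0 0 0 0 -1"

```text
t: 18.62
ee_pos: [0.5551, 0.0623, 0.1286]
tool_rot: [2.568, 1.808, 0.002]
contact_force: [-1.0, -1.3, 13.2]
width: 0.0253
```

Emit:
jog_arm --pt "0 0 -0.0015 0 -1" --pt "0 0 0 0 -0.3" --pt "0 0 0 0 -0.1" --pt "0 0 0 0 0.1" --pt "0 0 0 0 0.2" --pt "0 0 0 0 0.2"

```text
t: 19.38
ee_pos: [0.5545, 0.0624, 0.1276]
tool_rot: [-2.569, -1.808, 0.001]
contact_force: [-0.3, -0.1, 0.5]
width: 0.0514
```

Emit:
jog_arm --pt "0 0 -0.02 0 0.2" --pt "0 0 -0.04 0 0.2" --pt "0 0 -0.05 0 0.2" --pt "-0.04 0 -0.01 0 0.2" --pt "-0.03 0 0 0 0.2" --pt "0 0 0 0 0.2" --pt "0 0 0 0 0.2"

```text
t: 20.25
ee_pos: [0.5311, -0.0032, 0.2477]
tool_rot: [-2.569, -1.808, -0.0]
contact_force: [-0.7, -0.3, -0.5]
width: 0.0511
```

```bash
python3 - <<'E'
from rig import *
from horn import *
c=camera_info('wrist'); im,d=get_image('wrist'); cv2.imwrite('pics/k_w.png',im); w=cloud(c,d)
fitline(w)
u=(w[:,:2]-o)@a; v=(w[:,:2]-o)@n+.0031
g=np.isfinite(u)&(u>.13)&(u<.16)&(abs(v)<.02)&(w[:,2]>.152)&(w[:,2]<.18)
print('tab top',g.sum(),np.percentile(w[g,2],[5,50,95]),u[g].min(),u[g].max(),v[g].min(),v[g].max())
im,d=get_image('scene'); cv2.imwrite('pics/k_s.png',cv2.resize(im[100:300,200:500],None,fx=2.6,fy=2.6,interpolation=cv2.INTER_CUBIC))
print(read_state())
E
```

```text
4455 [-0.004  -1.9081  0.1096] -109.33 at u=.145 [0.5553 0.0625]
905 [-0.0029 -1.9159  0.1096] -109.78 at u=.145 [0.5552 0.0625]
few 0
79 130.4 | 80 130.7 | 81 130.5 | 82 130.6 | 83 130.5 | 84 130.9 | 85 131.0 | 86 130.3 | 87 130.1 | 88 130.5 | 89 130.1 | 90 130.9 | 91 130.3 | 92 130.6 | 93 130.1 | 94 130.2 | 95 130.3 | 96 130.1 | 97 130.8 | 98 129.9 | 99 130.6 | 100 129.9 | 101 130.4 | 102 130.1 | 103 130.2 | 104 130.5 | 105 130.8 | 106 130.6 | 107 130.0 | 108 130.3 | 109 130.2 | 110 130.1 | 111 130.2 | 112 130.1 | 113 130.3 | 114 130.6 | 115 130.3 | 116 130.7 | 117 130.1 | 118 130.4 | 119 130.5 | 120 130.5 | 121 130.0 | 122 130.4 | 123 130.3 | 124 130.9 | 125 131.1 | 126 130.1 | 127 130.3 | 128 130.4 | 129 130.2 | 130 130.2 | 131 130.7 | 132 130.2 | 133 129.9 | 134 130.5 | 135 130.2 | 136 130.0 | 137 125.8 | 149 122.8 | 150 123.5 | 151 122.9 | 152 123.0 | 153 123.2 | 154 123.1 | 155 123.1 | 156 123.1 | 157 123.4 | 158 123.0 | 159 122.4 | 160 123.5 | 161 123.3 | 162 123.4 | 163 123.1 | 164 123.0 | 165 123.7 | 166 123.7 | 167 123.0 | 168 123.1 | 169 123.5 | 170 122.9 | 171 123.4 | 17
[... 189 characters left out ...]
349901305
{'t': 20.35, 'joints': array([-2.16004129e-01,  3.81380894e-01,  1.64798435e+00,  4.14978862e-04,
        1.11263440e+00,  1.27089220e-01]), 'joint_vel': array([ 4.20208703e-03,  9.67875828e-04, -1.37130303e-03, -1.58851266e-03,
       -8.03332500e-05, -1.30290652e-03]), 'joint_efforts': array([-2.53644884e-01, -3.64472795e+01, -1.68151563e+01, -9.67421714e-03,
        3.54377786e-03,  2.17449771e-03]), 'ee_pos': array([ 0.53120124, -0.00280626,  0.24754917]), 'tool_rot': array([-2.56776482e+00, -1.80906701e+00,  2.05667162e-07]), 'contact_force': array([-0.25911236,  0.71605316, -0.06984637]), 'torque': array([-0.01497656, -0.03299078,  0.01885241]), 'width': 0.051530348230376354}
```

View pics/k_s.png

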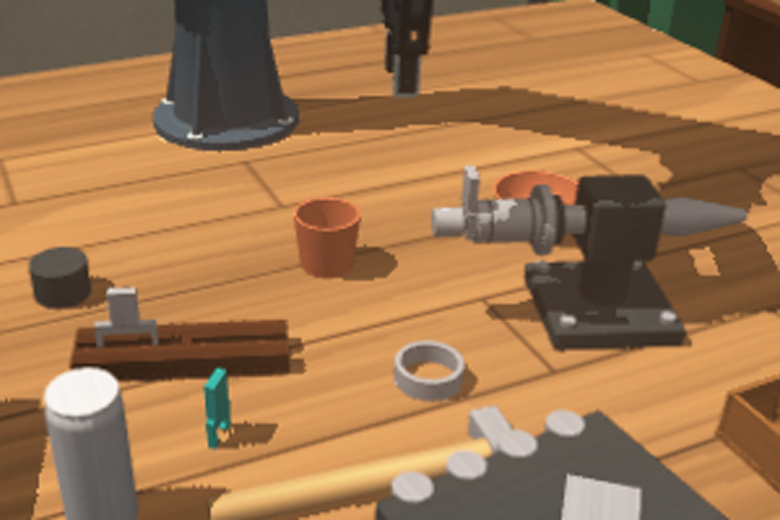

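View pics/k_w.png

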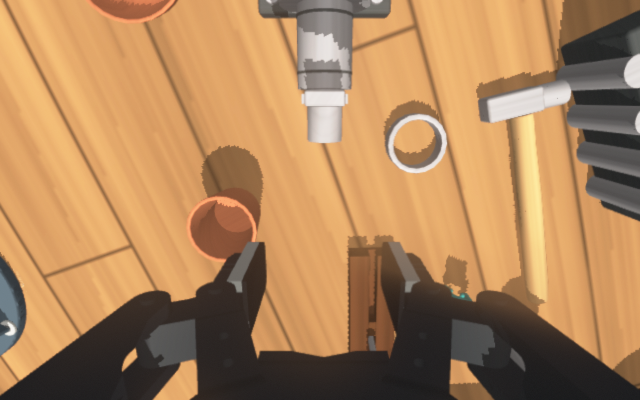

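```bash
python3 -c "
from rig import *
print(close_job(), read_state()['t'])"
```

```text
the job is handed in; nothing more can be done
the job is handed in; nothing more can be done
```

The job is done and handed in, at about 20 s on the robot's clock against the 58 s limit.

- **Sleeve:** I straddled the nose with the fingers and pushed on the flange at about 4–5 N until it stopped dead. The force then rose to 15 N with no further travel. The wrist camera showed the flange tight against the shoulder and the groove uncovered. After the clip was on, the nose end still measured the same, so the sleeve had not moved.
- **Clip:** I gripped the small clip by the edges of its tab, turned it about 90° and lowered it over the groove.
    - The lips met the core where expected, with the clip's origin about 13 mm above the axis.
    - About 7 N was read as the lips spread. The force then reversed as they snapped under, and the clip stopped hard at 13 N. I then opened the fingers and backed away.
- **Last checks:** The tab top measured 163.8 mm, against 164 mm for fully home. The tab centre measured within about 0.5 mm of the groove's centre, and the clip stood upright. The gripper was clear with no contact force. The last pictures showed the large clip still in the rack, the turquoise look-alike still standing and nothing fallen. I judged these and the other bystanders by eye, without measuring them.
- **Disagreements:** The scene and top cameras first disagreed by about 2.7 mm sideways on the horn's axis, so I used the wrist camera and touch instead. No check failed.

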